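# Change the screens of the bench sifter

## Robot

A 6-joint arm with a two-finger parallel gripper is mounted at the origin on a cart in front of the work surface, level with it; the furniture and walls round the work are solid. World frame = base frame: x ahead of the robot, y to its left, z up, the work surface at z = 0. Lengths are in m, angles in degrees, forces in N, time in s.
With the tool pointing down it reaches from about 0.25 to 0.725 m from the base axis. Payload 9.7 kg.
Tool frame: the origin (TCP) lies at the very end of the fingers, on their centre line; the grasp point (between the pads) lies grasp_offset behind it (grasp_offset is the distance from the TCP to the grasp point, in m); z points along the fingers, y is the line along which they close (so a half turn about z gives the same grasp; the last joint's range is limited). The gripper opens to 85 mm and grips with 20 to 120 N. Pads are 22 mm wide; open, the fingers measure 114 mm over their backs; the gripper's body (76 mm by 85 mm) begins 54 mm behind the grasp point. The pads swing forward as they close: fully open they stand 13 mm farther back than shut.
Start: joints at [0, 4.979, 10.078, 95.1, 0, 90], TCP at [0.55, -0, 0.231] pointing down, gripper open.
Joint ranges: [-179.16, 179.16], [-48.56, 103.87], [-65.8, 70.77], [-126.05, 130.52], [-82.76, 87.17], [-180, 180]. Speed limits (degrees/s): [127.2, 127.2, 147.25, 180, 180, 180].

## Interface

Orientations are given as [roll, pitch, yaw] about the fixed x, y, z axes, in that order (R = Rz(yaw) Ry(pitch) Rx(roll)).
In Python, from workcell import get_obs, camera, calibration, job_done, recognise, cut_out, mark_of, grasp_offset gives the robot as it stands.
- The arm moves only by the tool servo_tool, never from a script. Its argument "moves" is a list of rows, each a list of 3 entries, a list of its own where there are three numbers: the turn, a rotation vector about the tool's x, y, z in degrees, then the shift along the tool's x, y, z in m, then the opening in per cent of the stroke, from 0 (shut) to 100 (fully open). In form: [[[ax, ay, az], [x, y, z], claw], ...]. A call has 1 to 12 rows; each row shifts and turns the commanded pose from where the row before left it, along the tool's axes as they then stand; what a row does not reach is not made up. A row lasts 1/10 s, in which the tool goes at most 50 mm and 8.59 degrees, less where a joint would pass 70% of its speed; a pose out of reach is approached as far as the arm can. A call is refused whole if a number of a shift passes 0.05 or a number of a turn 8.59, either way. A call with a gripper value outside its range is refused whole. The fingers move at their own pace and stop on an object; "force" is the grip in N (left out, the last holds). Time passes only in rows, so rows that do not move let the fingers close. It gives the time, the measured TCP pose, the force, the opening and the grip force at its end, in the units of the state.
- get_obs(): the state, without advancing time (a new reading comes with each control period).
- camera(name): name is "scene" or "side" or "wrist"; returns (picture, depth): 420x560x3 uint8, red, green, blue; 420x560 float32, m along the optical axis (not along the pixel's ray), 0 where there is no reading.
- calibration(name): a dict with "camera_matrix" (3x3 intrinsics, pixels), "R" (3x3) and "t" (3): a world point X has camera coordinates R X + t. Camera axes: x right, y down, z forward; pixel columns grow to the right and rows downward; lengths in m; the calibration is good to about 2 mm. The wrist camera is an equidistant fisheye: a pixel r from the principal point sees the ray r / f radians off the axis. A picture is of the moment at which its call begins: read the wrist's pose just before it. calibration takes no time and is no camera call; for the wrist camera it gives the pose at the moment of the call.
- job_done(): hands the job in; it is judged then, once.
Trained networks look in the newest picture that a camera, given by its name, has taken for a name from the list of things; names that differ only in an ending like _2 or _b are one class to them, and where a whole thing is asked for, a point or a joint stands for the part that bears it (a point fixed in the world has none). Each returns a list of dicts, best first, with "score" (0 to 1); they miss things now and then, are a little off and sometimes report something else, mostly with a low value. They report only what shows in the picture. A call takes as long as a camera call.
- recognise(name, camera): "xyz" ([x, y, z] in m, in the coordinates of the camera as it stood for that picture, good to about 4 mm: the middle of the surface that is visible of it).
- cut_out(name, camera): "mask" (420x560 bool, what is visible of it).
- mark_of(name, camera): "xyz" ([x, y, z] in m, in the coordinates of the camera as it stood for that picture, good to about 4 mm: a listed point, or the origin of a listed thing).
The state is a dict: "time": time; "q": joint angles; "qd": joint speeds; "joint_efforts": joint torques, N m; "ee_pos": TCP position; "tcp_rot": TCP orientation; "wrist_force": force on the tool from outside, world axes, zero at the start; "torque": the same for the moment, N m; "opening": finger opening in m; "grasp_force": force on a finger pad.
Only numpy, scipy, OpenCV 4.12 (cv2) and the standard library are available. Lean on these libraries where they do the work, as an engineer would, in place of code of your own. Each camera call takes 0.05 s, during which the arm holds its last target. There are 200 camera calls.

## Task

First turn the bench sifter's flywheel by hand until the orange mark stands at the top. Then take every worn screen (red grip) out of the sifter and lay it flat, grip up, in the white tray, and fit every new screen (blue grip) into a nest of its own: tuck its far edge under the retaining lip and lower the near edge behind the front ledge until it lies flat. Leave the mark at the top and do not knock over or shove aside the dish, the timer or the sample jar.

Things in the scene. Friction and masses are not known exactly. Their poses are not given: they have to be found in the camera images.
- sifter: Fixed grey bench sifter, housing 136 mm (x) by 230 mm (y), origin at the centre of its underside on the worktop, x pointing away from the robot (yaw varies a little). On top are three open nests side by side along y, floors 36 mm above the worktop, parted by ribs 8 mm high; one retaining lip runs along their far ends. A flywheel stands at its left side.
- nest_1 (a point): centre of the floor of the left nest (74 mm to sifter +y), axes as the sifter's. Every nest is 115 mm long (x) and 66 mm wide (y). Its near end, x = -57.5 mm, is a ledge 8 mm high and 8 mm thick.
- nest_2 (a point): centre of the floor of the middle nest, axes as the sifter's. Every nest's far end, x = +57.5 mm, is a wall with a retaining lip that reaches back over the nest to x = +43.5 mm; the lip's underside is 16 mm above the nest floor, its top 22 mm.
- nest_3 (a point): centre of the floor of the right nest (74 mm to sifter -y), axes as the sifter's. A screen (110 mm) is too long to drop into a nest flat: tilted about 10 degrees, its far edge goes under the lip first; it comes out the same way.
- wheel_hub (a point): fixed centre of the flywheel, 66 mm above the worktop, 169 mm to sifter +y; axes as the sifter's, axle along y. The wheel is a dark steel disc, radius 55 mm, 16 mm thick (hub 20 mm, 14 mm radius). It turns freely either way without stops (friction 0.02 N m) and stays where left. The bearing block (44 mm long, up to 80 mm high) begins 45 mm from here toward the sifter.
- wheel_mark (a point): point on the flywheel's rim at its orange mark, a bar 10 mm wide over the rim and both faces. Its axes turn with the wheel, z from hub to mark: the mark is at the top when z points straight up. At the start it is in the lower half. The rim can be pinched across its faces from above, or dragged with a fingertip.
- tray: fixed white open tray, 140 mm (x) by 160 mm (y) outside, walls 22 mm high, floor 4 mm. Origin: centre of the underside. It takes two screens side by side along its y, their long sides along its x. Beyond the sifter and tray stands a fixed filling machine: from x = 0.55 m on and right of y = 0.22 m, racks up to 0.23 m high, hopper above; its star knob juts out to x = 0.48 m at y = -0.165 m, 0.06 to 0.125 m high.
- lab_timer: white count-down timer 66 x 66 x 19 mm lying on the worktop, a bystander. Origin: centre of the underside
- sample_jar: glass sample jar with a black lid, 62 mm wide, 72 mm high, a bystander. Origin: centre of the underside
- porcelain_dish: porcelain evaporating dish about 95 mm wide, 44 mm high, a bystander. Origin: centre of the underside
- screen_1: New screen: stainless frame 110 x 60 x 8 mm (long side along its own x, 60 mm along y) with a mesh and, standing up from its middle, a blue grip blade 10 mm thick (along x), 40 mm wide (along y), its top 44 mm above the underside. Both ends are alike. About 0.15 kg. Origin: centre of the underside, z up. At the start flat on a black rubber mat 2 mm thick at the robot's left. There are two or three new screens.
- screen_2: New screen: stainless frame 110 x 60 x 8 mm (long side along its own x, 60 mm along y) with a mesh and, standing up from its middle, a blue grip blade 10 mm thick (along x), 40 mm wide (along y), its top 44 mm above the underside. Both ends are alike. About 0.15 kg. Origin: centre of the underside, z up. At the start flat on a black rubber mat 2 mm thick at the robot's left. There are two or three new screens.
- screen_3: New screen: stainless frame 110 x 60 x 8 mm (long side along its own x, 60 mm along y) with a mesh and, standing up from its middle, a blue grip blade 10 mm thick (along x), 40 mm wide (along y), its top 44 mm above the underside. Both ends are alike. About 0.15 kg. Origin: centre of the underside, z up. At the start flat on a black rubber mat 2 mm thick at the robot's left. There are two or three new screens.
- worn_1: Worn screen: stainless frame 110 x 60 x 8 mm (long side along its own x, 60 mm along y) with a mesh and, standing up from its middle, a red grip blade 10 mm thick (along x), 40 mm wide (along y), its top 44 mm above the underside. Both ends are alike. About 0.15 kg. Origin: centre of the underside, z up. Brownish mesh with a tear. At the start seated in one of the nests. There are one or two worn screens.
- worn_2: Worn screen: stainless frame 110 x 60 x 8 mm (long side along its own x, 60 mm along y) with a mesh and, standing up from its middle, a red grip blade 10 mm thick (along x), 40 mm wide (along y), its top 44 mm above the underside. Both ends are alike. About 0.15 kg. Origin: centre of the underside, z up. Brownish mesh with a tear. At the start seated in one of the nests. There are one or two worn screens.
- worn_3: Worn screen: stainless frame 110 x 60 x 8 mm (long side along its own x, 60 mm along y) with a mesh and, standing up from its middle, a red grip blade 10 mm thick (along x), 40 mm wide (along y), its top 44 mm above the underside. Both ends are alike. About 0.15 kg. Origin: centre of the underside, z up. Brownish mesh with a tear. At the start seated in one of the nests. There are one or two worn screens.

How it is judged (in metres and radians):
On the way, in this order (a step that is already met when the one before it is completed fails the run):
1. the flywheel's orange mark stands at the top (within about 8 degrees) (angle between wheel_mark's own z axis and vertical below 0.15 rad), for 0.3 s.
2. every worn screen lies in the tray and every new screen is seated in a nest (((x of screen_1 in the frame of nest_1 between -0.008 and 0.008 m and y of screen_1 in the frame of nest_1 between -0.008 and 0.008 m and z of screen_1 in the frame of nest_1 below 0.003 m and angle between screen_1's own z axis and vertical below 0.04 rad and angle between the x axis of screen_1 and the x axis of sifter, either way round below 0.08 rad) or (x of screen_1 in the frame of nest_2 between -0.008 and 0.008 m and y of screen_1 in the frame of nest_2 between -0.008 and 0.008 m and z of screen_1 in the frame of nest_2 below 0.003 m and angle between screen_1's own z axis and vertical below 0.04 rad and angle between the x axis of screen_1 and the x axis of sifter, either way round below 0.08 rad) or (x of screen_1 in the frame of nest_3 between -0.008 and 0.008 m and y of screen_1 in the frame of nest_3 between -0.008 and 0.008 m and z of screen_1 in the frame of nest_3 below 0.003 m and angle between screen_1's own z axis and vertical below 0.04 rad and angle between the x axis of screen_1 and the x axis of sifter, either way round below 0.08 rad)) and ((x of screen_2 in the frame of nest_1 between -0.008 and 0.008 m and y of screen_2 in the frame of nest_1 between -0.008 and 0.008 m and z of screen_2 in the frame of nest_1 below 0.003 m and angle between screen_2's own z axis and vertical below 0.04 rad and angle between the x axis of screen_2 and the x axis of sifter, either way round below 0.08 rad) or (x of screen_2 in the frame of nest_2 between -0.008 and 0.008 m and y of screen_2 in the frame of nest_2 between -0.008 and 0.008 m and z of screen_2 in the frame of nest_2 below 0.003 m and angle between screen_2's own z axis and vertical below 0.04 rad and angle between the x axis of screen_2 and the x axis of sifter, either way round below 0.08 rad) or (x of screen_2 in the frame of nest_3 between -0.008 and 0.008 m and y of screen_2 in the frame of nest_3 between -0.008 and 0.008 m and z of screen_2 in the frame of nest_3 below 0.003 m and angle between screen_2's own z axis and vertical below 0.04 rad and angle between the x axis of screen_2 and the x axis of sifter, either way round below 0.08 rad)) and ((x of screen_3 in the frame of nest_1 between -0.008 and 0.008 m and y of screen_3 in the frame of nest_1 between -0.008 and 0.008 m and z of screen_3 in the frame of nest_1 below 0.003 m and angle between screen_3's own z axis and vertical below 0.04 rad and angle between the x axis of screen_3 and the x axis of sifter, either way round below 0.08 rad) or (x of screen_3 in the frame of nest_2 between -0.008 and 0.008 m and y of screen_3 in the frame of nest_2 between -0.008 and 0.008 m and z of screen_3 in the frame of nest_2 below 0.003 m and angle between screen_3's own z axis and vertical below 0.04 rad and angle between the x axis of screen_3 and the x axis of sifter, either way round below 0.08 rad) or (x of screen_3 in the frame of nest_3 between -0.008 and 0.008 m and y of screen_3 in the frame of nest_3 between -0.008 and 0.008 m and z of screen_3 in the frame of nest_3 below 0.003 m and angle between screen_3's own z axis and vertical below 0.04 rad and angle between the x axis of screen_3 and the x axis of sifter, either way round below 0.08 rad)) and x of worn_1 in the frame of tray between -0.07 and 0.07 m and y of worn_1 in the frame of tray between -0.08 and 0.08 m and z of each of worn_1, worn_2, worn_3 in the frame of tray below 0.03 m and angle between each of worn_1, worn_2, worn_3's own z axis and vertical below 0.3 rad and x of worn_2 in the frame of tray between -0.07 and 0.07 m and y of worn_2 in the frame of tray between -0.08 and 0.08 m and x of worn_3 in the frame of tray between -0.07 and 0.07 m and y of worn_3 in the frame of tray between -0.08 and 0.08 m), for 0.3 s.
At the end, for the whole second after the job is handed in: Mark within 0.15 rad of the top; worn screens in the tray, grip up (centre within 70 mm x, 80 mm y of its centre, under 30 mm high, tilt under 0.3 rad); new screens each in a nest (centre within 8 mm in x and y, under 3 mm above its floor, tilt under 0.04, turn under 0.08 rad); all at rest (all of step 2 and angle between wheel_mark's own z axis and vertical below 0.15 rad and linear speed of each of screen_1, screen_2, screen_3, worn_1, worn_2, worn_3 below 0.02 m/s); the robot touches nothing.
It fails at once if the timer, the sample jar or the dish is shoved more than 50 mm or knocked over (distance of any of lab_timer, sample_jar, porcelain_dish from where it was at the start of the episode above 0.05 m or angle between any of lab_timer, sample_jar, porcelain_dish's own z axis and vertical above 0.5 rad).
Of screen_1, screen_2, screen_3 only 2 to 3 are there at a start; the rules pass over those that are not, and their reading is None.
Of worn_1, worn_2, worn_3 only 1 to 2 are there at a start; the rules pass over those that are not, and their reading is None.
At some moment in a run one of screen_1, screen_2, screen_3 may be knocked a few centimetres aside while the robot is not near it.
Once in a run the grip may slacken for a moment while it holds something.
It also fails if it takes over 208 s, if anything falls off the work surface, if the arm or the gripper's body presses on something with over 40 N, if the wrist force passes 120 N, or if a joint passes its speed limit or range.

## Working session

There is one attempt and no reset: what is moved stays moved. The work goes in short steps, Python scripts to look and compute and a tool call to move; the robot and the scene stay as the last step left them, time stands still between calls to the robot, and variables do not carry over. Pictures are saved under pics/ and viewed, at most 14 in all, crops included, and the job is handed in when it is done.

Besides the shell and the picture viewer there is one more tool, called after "Request:" as name(argument=value, ...), one argument or row to a line, values as JSON. servo_tool: Moves the arm, as the interface text tells. Its arguments: {"type":"object","properties":{"moves":{"type":"array"},"force":{"type":"number"}},"required":["moves"]}

```bash
ls; mkdir -p pics; cat > h.py <<'E'
import numpy as np, cv2
from workcell import *
def world(name,p,c=None):
    c=c or calibration(name); return np.array(c["R"]).T@(np.array(p)-np.array(c["t"]))
def snap(name,fn=None):
    c=calibration(name); im,d=camera(name)
    if fn: cv2.imwrite("pics/"+fn,im[:,:,::-1])
    return im,d,c
E
python3 - <<'E'
from h import *
print(get_obs(), grasp_offset)
for n in ("scene","side","wrist"):
    im,d,c=snap(n,n+"0.png")
    print(n,np.round(c["camera_matrix"],1).tolist(),np.round(-np.array(c["R"]).T@c["t"],3))
    for k in ("sifter","nest_1","nest_2","nest_3","wheel_hub","wheel_mark","tray","lab_timer","sample_jar","porcelain_dish","screen_1","worn_1"):
        try: print(n,k,[(np.round(world(n,r["xyz"],c),3).tolist(),round(r["score"],2)) for r in mark_of(k,n)])
        except Exception as e: print(k,e)
E
```

```text
pics
{'time': 0.0, 'q': array([-3.05788100e-03,  5.01251173e+00,  1.00332377e+01,  9.51010887e+01,
       -1.53690953e-04,  9.00012004e+01]), 'qd': array([ 0.015048  ,  0.05895526,  0.08757681, -0.02999335, -0.00439284,
       -0.09030116]), 'joint_efforts': array([ 7.68234549e-04, -5.20392072e+01,  4.64802504e+01,  1.63646933e-02,
        2.23589603e-05, -6.77332673e-05]), 'ee_pos': array([ 5.49753469e-01, -3.01048808e-05,  2.30558649e-01]), 'tcp_rot': array([-1.79919637e+02,  1.55374424e-04,  8.99957420e+01]), 'wrist_force': array([ 0.53030594,  0.39426696, -0.68128058]), 'torque': array([-0.00950749, -0.06094105, -0.02222566]), 'grasp_force': 0.0, 'opening': 0.08546798953799259} 0.0187
scene [[432.9, 0.0, 283.9], [0.0, 432.9, 215.6], [0.0, 0.0, 1.0]] [-0.356  0.46   1.222]
scene sifter [([0.462, 0.03, 0.002], 0.98)]
scene nest_1 [([0.456, 0.029, 0.036], 0.96), ([0.453, -0.042, 0.035], 0.96)]
scene nest_2 [([0.456, 0.029, 0.036], 0.96), ([0.453, -0.042, 0.035], 0.96)]
scene nest_3 [([0.456, 0.029, 0.036], 0.96), ([0.453, -0.042, 0.035], 0.96)]
scene wheel_hub [([0.472, 0.196, 0.064
[... 1037 characters left out ...]
1, 0.332, 0.007], 0.67), ([0.43, 0.323, 0.002], 0.44), ([0.454, 0.103, 0.037], 0.29)]
side worn_1 [([0.451, 0.031, 0.037], 0.52)]
wrist [[325.2, 0.0, 278.3], [0.0, 325.2, 211.2], [0.0, 0.0, 1.0]] [0.55  0.064 0.373]
wrist sifter []
wrist nest_1 [([0.453, -0.049, 0.034], 0.78), ([0.462, 0.101, 0.037], 0.63)]
wrist nest_2 [([0.453, -0.049, 0.034], 0.78), ([0.462, 0.101, 0.037], 0.63)]
wrist nest_3 [([0.453, -0.049, 0.034], 0.78), ([0.462, 0.101, 0.037], 0.63)]
wrist wheel_hub []
wrist wheel_mark [([0.523, 0.19, 0.046], 0.96)]
wrist tray []
wrist lab_timer [([0.422, -0.188, -0.001], 0.68)]
wrist sample_jar []
wrist porcelain_dish []
wrist screen_1 []
wrist worn_1 [([0.454, 0.031, 0.036], 0.65)]
```

View pics/scene0.png

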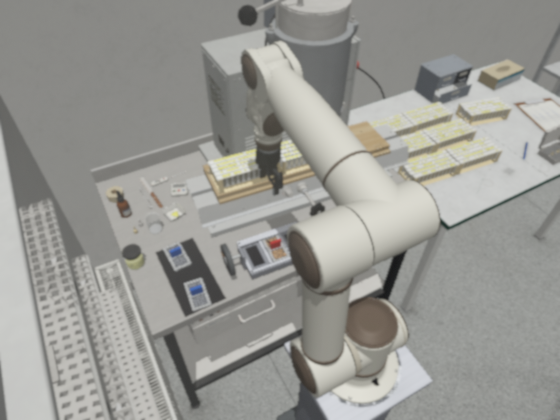

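View pics/side0.png

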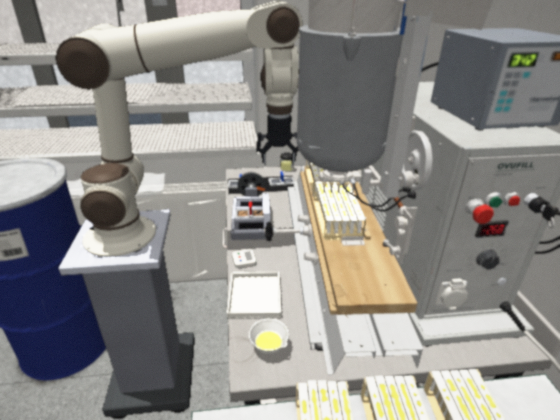

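View pics/wrist0.png

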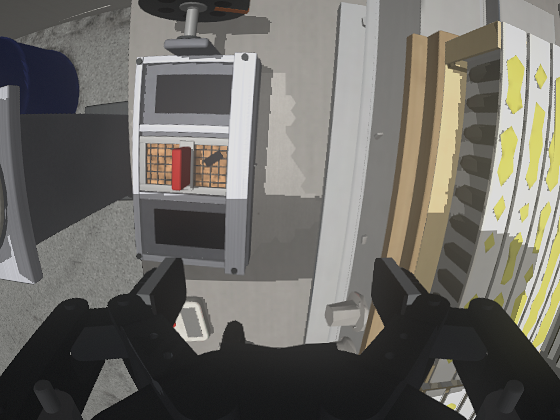

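The scene shows one worn screen in the middle nest (wrist px ~183,168) and two new screens on the mat (scene px ~177,255 and ~198,292). The flywheel is at scene px ~230,258 and the tray at side px ~255,293. The hand goes over the wheel now.

Request:
servo_tool(
  moves=[
    [[0,0,0],[0.033,-0.014,-0.006],40],
    [[0,0,0],[0.033,-0.014,-0.006],40],
    [[0,0,0],[0.033,-0.014,-0.006],40],
    [[0,0,0],[0.033,-0.014,-0.006],40],
    [[0,0,0],[0.033,-0.014,-0.006],40],
    [[0,0,0],[0.032,-0.01,-0.006],40],
    [[0,0,-8.5],[0,0,0],40],
    [[0,0,-8.5],[0,0,0],40],
    [[0,0,-8.5],[0,0,0],40],
    [[0,0,-8.5],[0,0,0],40],
    [[0,0,-8.5],[0,0,0],40],
    [[0,0,-8.5],[0,0,0],40],
  ],
  force=30,
)

```text
time: 3.15
ee_pos: [0.47, 0.197, 0.2673]
tcp_rot: [-180.0, 0.0, 141.4]
wrist_force: [-0.7, -0.3, -0.1]
opening: 0.0342
grasp_force: 0.0
```

Request:
servo_tool(
  moves=[
    [[0,0,-8.5],[0,0,0],40],
    [[0,0,-8.5],[0,0,0],40],
    [[0,0,-8.5],[0,0,0],40],
    [[0,0,-8.5],[0,0,0],40],
    [[0,0,-2],[0,0,0],40],
    [[0,0,0],[0,0,0],40],
  ],
)

```text
time: 3.75
ee_pos: [0.47, 0.197, 0.2673]
tcp_rot: [180.0, 0.0, 177.0]
wrist_force: [0.3, -0.3, -0.4]
opening: 0.0345
grasp_force: 0.0
```

```bash
cat >> h.py <<'E'
def cloud(name,d,c):
    K=np.array(c["camera_matrix"]); v,u=np.mgrid[:420,:560].astype(float)
    a=(u-K[0,2])/K[0,0]; b=(v-K[1,2])/K[1,1]
    if name=="wrist":
        th=np.hypot(a,b); s=np.where(th>1e-9,np.tan(np.minimum(th,1.5))/np.maximum(th,1e-9),1); a=a*s;b=b*s
    P=np.stack([a*d,b*d,d],-1)
    W=(P-np.array(c["t"]))@np.array(c["R"]); W[d<=0]=np.nan
    return W
def marks(names,cam,c):
    for k in names: print(cam,k,[(np.round(world(cam,r["xyz"],c),4).tolist(),round(r["score"],2)) for r in mark_of(k,cam)])
E
python3 - <<'E'
from h import *
o=get_obs();print(np.round(o["q"],1),o["ee_pos"],o["tcp_rot"],o["opening"])
im,d,c=snap("wrist","w1.png"); W=cloud("wrist",d,c)
np.savez("w1.npz",im=im,W=W)
marks(["wheel_hub","wheel_mark","nest_1","nest_2","worn_1","screen_1"],"wrist",c)
x,y,z=W[...,0],W[...,1],W[...,2]
m=(abs(x-.468)<.07)&(abs(y-.197)<.03)&(z>.07)&(z<.135)
print("rim",m.sum(),[np.round(np.percentile(q[m],[1,10,50,90,99]),4) for q in (x,y,z)])
o_=(im[...,0]>180)&(im[...,1]>60)&(im[...,1]<150)&(im[...,2]<80)
print("orange",o_.sum(),np.nanmedian(W[o_],0))
E
```

```text
[22.7  0.4  9.3 99.   0.  25.7] [0.4699881  0.19700655 0.26733197] [1.79997502e+02 3.78263900e-03 1.77017953e+02] 0.03447932979720064
wrist wheel_hub [([0.4729, 0.1969, 0.0661], 0.87), ([0.4549, -0.0476, 0.0339], 0.74)]
wrist wheel_mark [([0.4703, 0.1985, 0.0665], 0.69)]
wrist nest_1 [([0.4608, 0.0999, 0.0343], 0.69), ([0.4555, -0.0497, 0.0339], 0.67)]
wrist nest_2 [([0.4608, 0.0999, 0.0343], 0.69), ([0.4555, -0.0497, 0.0339], 0.67)]
wrist worn_1 [([0.4554, 0.0292, 0.0342], 0.96)]
wrist screen_1 [([0.431, 0.3241, -0.002], 0.89), ([0.6032, 0.3325, -0.0005], 0.76), ([0.4698, 0.1971, 0.0641], 0.73), ([0.4563, 0.028, -0.004], 0.15)]
rim 1886 [array([0.4145, 0.424 , 0.4615, 0.4984, 0.5144]), array([0.1704, 0.1882, 0.1963, 0.2036, 0.2066]), array([0.0703, 0.0814, 0.1132, 0.1195, 0.1205])]
orange 18 [ 0.40452624 -0.18928265  0.01655796]
```

View pics/w1.png

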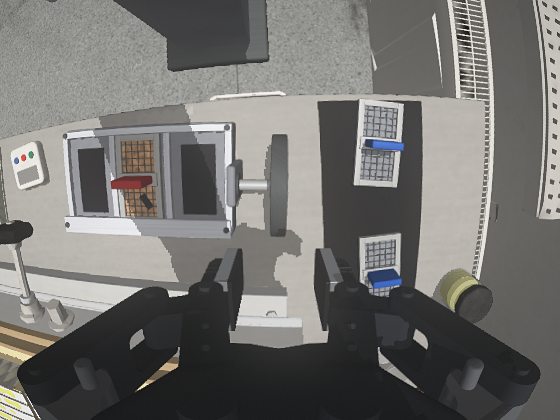

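The wrist view shows the wheel edge-on at px (278,185), lined up with the finger gap. Both new screens are at px (380,143) and (383,275). I'll pinch the rim 45° ahead of the top.

Request:
servo_tool(
  moves=[
    [[0,0,0],[-0.033,-0.001,0.02],40],
    [[0,0,0],[0,0,0.04],40],
    [[0,0,0],[0,0,0.04],40],
    [[0,0,0],[0,0,0.04],40],
    [[0,0,0],[0,0,0.03],40],
    [[0,0,0],[0,0,0.017],40],
    [[0,0,0],[0,0,0],40],
    [[0,0,0],[0,0,0],0],
    [[0,0,0],[0,0,0],0],
    [[0,0,0],[0,0,0],0],
    [[0,0,0],[0,0,0],0],
    [[0,0,0],[0,0,0],0],
  ],
  force=25,
)

```text
time: 5.3
ee_pos: [0.5035, 0.1946, 0.0814]
tcp_rot: [179.9, 0.1, 177.0]
wrist_force: [-0.2, 1.8, 4.1]
opening: 0.0158
grasp_force: 30.9
```

Request:
servo_tool(
  moves=[
    [[0,0,0],[0.0047,0,-0.0041],0],
    [[0,0,0],[0.0052,0,-0.0034],0],
    [[0,0,0],[0.0055,0,-0.0028],0],
    [[0,0,0],[0.0059,0,-0.002],0],
    [[0,0,0],[0.0061,0,-0.0012],0],
    [[0,0,0],[0.0062,0,-0.0004],0],
    [[0,0,0],[0.0062,0,0.0004],0],
    [[0,0,0],[0.0061,0,0.0012],0],
    [[0,0,0],[0.0059,0,0.002],0],
    [[0,0,0],[0.0055,0,0.0028],0],
    [[0,0,0],[0.0052,0,0.0034],0],
    [[0,0,0],[0.0047,0,0.0041],0],
  ],
)

```text
time: 6.5
ee_pos: [0.4379, 0.1992, 0.0832]
tcp_rot: [179.8, 0.4, 177.0]
wrist_force: [1.0, 5.7, 12.7]
opening: 0.0156
grasp_force: 34.4
```

```bash
python3 - <<'E'
from h import *
o=get_obs();print(o["ee_pos"],o["grasp_force"],o["wrist_force"])
for n in ("scene","side","wrist"):
    im,d,c=snap(n); marks(["wheel_hub","wheel_mark"],n,c)
    W=cloud(n,d,c); I=im.astype(int)
    hsv=cv2.cvtColor(im,cv2.COLOR_RGB2HSV)
    mm=(hsv[...,0]>5)&(hsv[...,0]<22)&(hsv[...,1]>150)&(np.linalg.norm(np.nan_to_num(W)-[.469,.196,.066],axis=-1)<.075)
    print(n,mm.sum(),np.nanmedian(W[mm],0) if mm.any() else "")
E
```

```text
[0.43785313 0.19920764 0.08322172] 34.43666338920593 [ 0.98647616  5.7377692  12.68723582]
scene wheel_hub [([0.4722, 0.2014, 0.0671], 0.92), ([0.4592, 0.0272, -0.0004], 0.69)]
scene wheel_mark [([0.4638, 0.1081, 0.0318], 0.27), ([0.4201, -0.1796, 0.0038], 0.21)]
scene 0 
side wheel_hub [([0.4624, 0.1967, 0.0651], 0.55)]
side wheel_mark [([0.4921, 0.1984, 0.1074], 0.72)]
side 26 [0.48697419 0.18755226 0.09898648]
wrist wheel_hub []
wrist wheel_mark []
wrist 0
```

Request:
servo_tool(
  moves=[
    [[0,0,0],[0,0,0],40],
    [[0,0,0],[0,0,0],40],
    [[0,0,0],[0,0,0],40],
    [[0,0,0],[0,0,-0.04],40],
    [[0,0,0],[-0.01,0,-0.04],40],
    [[0,0,0],[-0.02,0,-0.03],40],
    [[0,0,0],[-0.02,0,0],40],
    [[0,0,0],[0,0,0],40],
    [[0,0,0],[0,0,0],40],
  ],
)

```text
time: 7.85
ee_pos: [0.4854, 0.1948, 0.1894]
tcp_rot: [-180.0, -0.1, 177.0]
wrist_force: [-0.7, 0.3, -1.5]
opening: 0.0343
grasp_force: 0.0
```

```bash
cat > wheel.py <<'E'
from h import *
o=get_obs();print(o["ee_pos"],o["opening"])
for n in ("scene","side","wrist"):
    im,d,c=snap(n,"wh_%s_%d.png"%(n,o["time"]*100)); marks(["wheel_hub","wheel_mark"],n,c)
    W=cloud(n,d,c)
    hsv=cv2.cvtColor(im,cv2.COLOR_RGB2HSV)
    mm=(hsv[...,0]>5)&(hsv[...,0]<22)&(hsv[...,1]>150)&(np.linalg.norm(np.nan_to_num(W)-[.469,.196,.066],axis=-1)<.075)
    print(n,mm.sum(),np.nanmedian(W[mm],0) if mm.any() else "")
E
python3 wheel.py; ls pics
```

```text
[0.48540043 0.19483681 0.18939672] 0.034277705874284164
scene wheel_hub [([0.4696, 0.1972, 0.0691], 0.66)]
scene wheel_mark [([0.4962, 0.1953, 0.1116], 0.77)]
scene 0 
side wheel_hub [([0.4678, 0.1956, 0.0663], 0.79)]
side wheel_mark [([0.4943, 0.2005, 0.1098], 0.65)]
side 26 [0.48715387 0.18718979 0.09808681]
wrist wheel_hub [([0.4727, 0.1974, 0.0625], 0.83)]
wrist wheel_mark [([0.4998, 0.1907, 0.1081], 0.71)]
wrist 161 [0.49839624 0.19369996 0.11132685]
scene0.png
side0.png
w1.png
wh_scene_785.png
wh_side_785.png
wh_wrist_785.png
wrist0.png
```

Request:
servo_tool(
  moves=[
    [[0,0,0],[0.016,0,0.03],40],
    [[0,0,0],[0,0,0.04],40],
    [[0,0,0],[0,0,0.0245],40],
    [[0,0,0],[0,0,0],40],
    [[0,0,0],[0,0,0],0],
    [[0,0,0],[0,0,0],0],
    [[0,0,0],[0,0,0],0],
    [[0,0,0],[0,0,0],0],
    [[0,0,0],[0,0,0],0],
  ],
)

```text
time: 9.2
ee_pos: [0.4703, 0.1969, 0.0973]
tcp_rot: [179.9, 0.1, 177.0]
wrist_force: [-1.3, 4.5, -4.3]
opening: 0.0152
grasp_force: 30.9
```

Request:
servo_tool(
  moves=[
    [[0,0,0],[0.0055,0,0.0003],0],
    [[0,0,0],[0.0054,0,0.001],0],
    [[0,0,0],[0.0052,0,0.0015],0],
    [[0,0,0],[0.005,0,0.0022],0],
    [[0,0,0],[0.0048,0,0.0027],0],
    [[0,0,0],[0,0,0],0],
    [[0,0,0],[0,0,0],0],
  ],
)

```text
time: 9.9
ee_pos: [0.4458, 0.1986, 0.0916]
tcp_rot: [179.8, 0.3, 177.0]
wrist_force: [0.6, 3.6, 8.6]
opening: 0.0153
grasp_force: 28.0
```

```bash
python3 wheel.py
```

```text
[0.44581909 0.1986437  0.09163066] 0.015307497721817484
scene wheel_hub [([0.4718, 0.1981, 0.0676], 0.55)]
scene wheel_mark [([0.4771, 0.1995, 0.1194], 0.72)]
scene 0 
side wheel_hub [([0.4661, 0.1988, 0.0682], 0.68)]
side wheel_mark [([0.4735, 0.1994, 0.1155], 0.97), ([0.456, 0.0249, -0.0008], 0.4)]
side 26 [0.47159258 0.18881337 0.10481908]
wrist wheel_hub []
wrist wheel_mark [([0.4755, 0.1898, 0.1178], 0.78)]
wrist 151 [0.47042756 0.19545569 0.12012545]
```

Request:
servo_tool(
  moves=[
    [[0,0,0],[0.003,0,0.002],0],
    [[0,0,0],[0,0,0],0],
    [[0,0,0],[0,0,0],40],
    [[0,0,0],[0,0,0],40],
    [[0,0,0],[0,0,0],40],
    [[0,0,0],[0,0,-0.04],40],
    [[0,0,0],[0.01,0,-0.04],40],
    [[0,0,0],[0.01,0,-0.02],40],
    [[0,0,0],[0,0,0],40],
    [[0,0,0],[0,0,0],40],
  ],
)

```text
time: 11.35
ee_pos: [0.4211, 0.1986, 0.186]
tcp_rot: [180.0, 0.0, 177.0]
wrist_force: [-0.2, 0.5, 0.7]
opening: 0.0338
grasp_force: 0.0
```

```bash
python3 wheel.py; python3 - <<'E'
from h import *
im,d,c=snap("wrist"); cv2.imwrite("pics/crop1.png",cv2.resize(im[0:260,120:440,::-1],None,fx=2,fy=2))
W=cloud("wrist",d,c); x,y,z=W[...,0],W[...,1],W[...,2]
m=(abs(y-.196)<.02)&(z>.06)&(abs(x-.469)<.07)
print(np.nanpercentile(x[m],[0.5,99.5]))
# circle fit in (x,z) of rim
from scipy.optimize import least_squares
hsv=cv2.cvtColor(im,cv2.COLOR_RGB2HSV)
mm=m&(hsv[...,0]>5)&(hsv[...,0]<22)&(hsv[...,1]>150); print(mm.sum(),np.nanpercentile(x[mm],[2,50,98]))
# top envelope per x
xs=np.arange(.42,.52,.004);E=[]
for a in xs:
    k=m&(abs(x-a)<.002)&(abs(y-.196)<.006)
    if k.sum()>5:E.append((a,np.percentile(z[k],95)))
E=np.array(E);s=least_squares(lambda p:np.hypot(E[:,0]-p[0],E[:,1]-p[1])-.055,[.469,.066],loss="soft_l1",f_scale=.001)
print(s.x,np.round(s.fun*1000,1),len(E))
E
```

```text
[0.42107599 0.19861366 0.18597856] 0.033824552918017496
scene wheel_hub [([0.471, 0.1969, 0.0686], 0.92), ([0.4323, 0.3278, 0.0045], 0.7), ([0.4675, -0.5207, -0.001], 0.57)]
scene wheel_mark []
scene 0 
side wheel_hub [([0.4678, 0.1968, 0.0683], 0.73)]
side wheel_mark [([0.4708, 0.1999, 0.1202], 0.62)]
side 27 [0.46817419 0.1894762  0.10393667]
wrist wheel_hub [([0.4696, 0.1962, 0.0624], 0.91)]
wrist wheel_mark [([0.4738, 0.1959, 0.1181], 0.92)]
wrist 244 [0.47087581 0.19554864 0.12023689]
[0.40015715 0.49844712]
243 [0.46657919 0.47147088 0.47643542]
[0.46757794 0.06605773] [ 0.4  0.1  0.2  0.1  0.3 -0.1 -0.2 -0.1 -0.3 -0.2 -0.2 -0.6  0.2  0.2
  0.3 -0.5 -0.  -0.3  0.   0.3 -0.   0.5  0.2] 23
```

View pics/crop1.png

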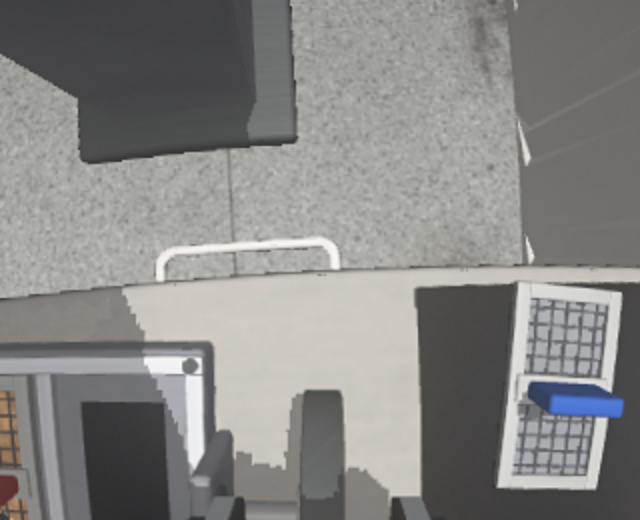

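The crop shows the wheel rim edge-on at px (322,440), with the mark about 4° from the top, which is within the limit. Next I measure the grips and the nests from the stored cloud.

```bash
cat >> h.py <<'E'
def grips(im,W,verbose=True):
    """blade tops of red and blue grips: centre, yaw of long axis(deg), z"""
    hsv=cv2.cvtColor(im,cv2.COLOR_RGB2HSV); H,S,V=[hsv[...,i].astype(int) for i in range(3)]
    out=[]
    for nm,m in (("red",((H<6)|(H>172))&(S>140)&(V>60)),("blue",(H>100)&(H<125)&(S>140)&(V>60))):
        m=m&np.isfinite(W[...,2])&(W[...,2]>0.005)&(W[...,2]<.3)
        m=cv2.morphologyEx(m.astype(np.uint8),cv2.MORPH_OPEN,np.ones((3,3)))
        n,L,st,_=cv2.connectedComponentsWithStats(m)
        for i in range(1,n):
            if st[i,4]<60: continue
            P=W[L==i]; zt=np.percentile(P[:,2],97); T=P[P[:,2]>zt-.004]
            r=cv2.minAreaRect((T[:,:2]*1000).astype(np.float32))
            b=cv2.boxPoints(r); e=[b[1]-b[0],b[2]-b[1]]; e=max(e,key=np.linalg.norm)
            out.append((nm,np.round(np.array(r[0])/1000,4).tolist(),round(zt,4),np.round(r[1],1).tolist(),round(float(np.degrees(np.arctan2(e[1],e[0])))%180,1),len(T)))
    if verbose:
        for o in out: print(o)
    return out
E
python3 - <<'E'
from h import *
f=np.load("w1.npz"); im,W=f["im"],f["W"]; grips(im,W)
# sifter lip top z~0.058, ledge, ribs 0.044
x,y,z=W[...,0],W[...,1],W[...,2]
m=(abs(z-.058)<.003)&(x>.48)&(x<.54)&(y>-.1)&(y<.15)
P=np.c_[x[m],y[m]]
far=[];near=[]
for b in np.arange(-.07,.13,.01):
    k=abs(P[:,1]-b)<.004
    if k.sum()>8: far.append((b,P[k,0].max(),P[k,0].min()))
far=np.array(far); print(len(far))
if len(far)>4: print("lip far",np.polyfit(far[:,0],far[:,1],1),"lip near edge",np.polyfit(far[:,0],far[:,2],1))
m=(abs(z-.044)<.003)&(x>.37)&(x<.42)&(y>-.1)&(y<.15); P=np.c_[x[m],y[m]];N=[]
for b in np.arange(-.07,.13,.01):
    k=abs(P[:,1]-b)<.004
    if k.sum()>4: N.append((b,P[k,0].min(),P[k,0].max()))
N=np.array(N); print("ledge",len(N), np.polyfit(N[:,0],N[:,1],1),np.polyfit(N[:,0],N[:,2],1)) if len(N)>3 else 0
# ribs : profile along y at x~.44
for xx in (.42,.44,.48):
    k=(abs(x-xx)<.006)&(z>.02)&(z<.06)&(y>-.12)&(y<.16)
    yy,zz=y[k],z[k]; r=np.sort(yy[(abs(zz-.044)<.003)]); 
    g=np.split(r,np.where(np.diff(r)>.004)[0]+1); print(xx,[(round(a.min(),4),round(a.max(),4)) for a in g if len(a)>2])
    print(" floor",np.round(np.median(zz[zz<.04]),4))
E
```

```text
('red', [0.4537, 0.0262], np.float64(0.0799), [38.2, 8.1], 84.6, 212)
('blue', [0.4305, 0.3256], np.float64(0.0463), [38.1, 9.1], 84.5, 229)
('blue', [0.6074, 0.331], np.float64(0.0465), [9.2, 38.1], 93.4, 162)
20
lip far [0.06998312 0.51919635] lip near edge [0.06931099 0.49744996]
ledge 20 [0.0717748  0.38860619] [0.08026121 0.40406656]
0.42 [(np.float64(-0.0855), np.float64(-0.0767)), (np.float64(-0.011), np.float64(0.0151)), (np.float64(0.0475), np.float64(0.0719)), (np.float64(0.1376), np.float64(0.1457))]
 floor 0.0353
0.44 [(np.float64(-0.0864), np.float64(-0.0784)), (np.float64(-0.0111), np.float64(0.0195)), (np.float64(0.0349), np.float64(0.0391)), (np.float64(0.0492), np.float64(0.0569)), (np.float64(0.0622), np.float64(0.0705)), (np.float64(0.1364), np.float64(0.1443)), (np.float64(0.15), np.float64(0.1521))]
 floor 0.0354
0.48 [(np.float64(-0.0893), np.float64(-0.0807)), (np.float64(-0.0141), np.float64(0.0033)), (np.float64(0.0254), np.float64(0.0377)), (np.float64(0.0422), np.float64(0.0545)), (np.float64(0.0595), np.float64(0.0676)), (np.float64(0.1331), np.float64(0.1341))]
 floor 0.0354
```

Request:
servo_tool(
  moves=[
    [[0,0,0],[0,0,-0.04],40],
    [[0,0,0],[-0.008,-0.034,0],40],
    [[0,0,0],[-0.008,-0.034,0],40],
    [[0,0,0],[-0.008,-0.034,0],40],
    [[0,0,0],[-0.009,-0.034,0],40],
    [[0,0,0],[-0.0086,-0.034,0],40],
    [[0,0,8.5],[0,0,0],40],
    [[0,0,8.5],[0,0,0],40],
    [[0,0,8.5],[0,0,0],40],
    [[0,0,8.5],[0,0,0],40],
    [[0,0,8.5],[0,0,0],40],
    [[0,0,8.5],[0,0,0],40],
  ],
)

```text
time: 13.05
ee_pos: [0.4536, 0.0266, 0.2261]
tcp_rot: [180.0, 0.0, 125.6]
wrist_force: [-0.5, -0.1, 0.6]
opening: 0.0343
grasp_force: 0.0
```

Request:
servo_tool(
  moves=[
    [[0,0,8.5],[0,0,0],40],
    [[0,0,8.5],[0,0,0],40],
    [[0,0,8.5],[0,0,0],40],
    [[0,0,8.5],[0,0,0],40],
    [[0,0,6],[0,0,0],40],
    [[0,0,0],[0,0,0],40],
    [[0,0,0],[0,0,0],40],
  ],
)

```text
time: 13.75
ee_pos: [0.4536, 0.0266, 0.2261]
tcp_rot: [-180.0, -0.0, 86.2]
wrist_force: [-0.8, -0.0, -0.7]
opening: 0.0342
grasp_force: 0.0
```

```bash
python3 - <<'E'
from h import *
o=get_obs();print(np.round(o["q"],1),o["ee_pos"],o["tcp_rot"])
im,d,c=snap("wrist","w2.png"); W=cloud("wrist",d,c); grips(im,W)
marks(["worn_1","tray","lab_timer"],"wrist",c)
x,y,z=W[...,0],W[...,1],W[...,2]
for b in (-.04,.0,.03,.06,.1):
    k=abs(y-b)<.004; l=k&(abs(z-.058)<.003)&(x>.48)&(x<.55); n=k&(abs(z-.044)<.002)&(x>.37)&(x<.402)
    print(b,[np.round((x[q].min(),x[q].max()),4) for q in (l,n) if q.any()])
im,d,c=snap("side"); marks(["tray"],"side",c)
W=cloud("side",d,c);x,y,z=W[...,0],W[...,1],W[...,2]
m=(abs(z-.022)<.004)&(x>.33)&(x<.56)&(y>-.45)&(y<-.24)&(im.min(-1)>150); r=cv2.minAreaRect((np.c_[x[m],y[m]]*1000).astype(np.float32)); print("tray rect",r,m.sum())
E
```

```text
[ 3.4 -8.2 -3.3 94.8  0.  97.2] [0.45355476 0.02661855 0.22607408] [-1.79998033e+02 -1.46749707e-03  8.61831546e+01]
('red', [0.4543, 0.0267], np.float64(0.08), [37.6, 8.2], 86.0, 370)
wrist worn_1 [([0.4579, 0.0309, 0.0369], 0.82)]
wrist tray [([0.4172, -0.1902, -0.0036], 0.55)]
wrist lab_timer [([0.4196, -0.1874, -0.0041], 0.66)]
-0.04 [array([0.5044, 0.5174]), array([0.3863, 0.3922])]
0.0 [array([0.498 , 0.5198]), array([0.3892, 0.4018])]
0.03 [array([0.4999, 0.5225]), array([0.3915, 0.4018])]
0.06 [array([0.5021, 0.5242]), array([0.3932, 0.4008])]
0.1 [array([0.5044, 0.5268]), array([0.3955, 0.402 ])]
side tray [([0.4372, -0.3459, -0.0023], 0.92)]
tray rect ((439.65435791015625, -349.8929443359375), (161.55462646484375, 140.22535705566406), 84.3482437133789) 341
```

Request:
servo_tool(
  moves=[
    [[0,0,0],[0,0.0007,0.04],40],
    [[0,0,0],[0,0,0.04],40],
    [[0,0,0],[0,0,0.04],40],
    [[0,0,0],[0,0,0.035],40],
    [[0,0,0],[0,0,0.02],40],
    [[0,0,0],[0,0,0.001],40],
    [[0,0,0],[0,0,0],40],
    [[0,0,0],[0,0,0],0],
    [[0,0,0],[0,0,0],0],
    [[0,0,0],[0,0,0],0],
    [[0,0,0],[0,0,0],0],
    [[0,0,0],[0,0,0],0],
  ],
  force=60,
)

```text
time: 15.25
ee_pos: [0.4553, 0.0266, 0.0518]
tcp_rot: [179.8, -0.0, 86.0]
wrist_force: [0.6, 0.1, 6.8]
opening: 0.0093
grasp_force: 59.5
```

Request:
servo_tool(
  moves=[
    [[0,0,0],[0,0,-0.001],0],
    [[2.75,0,0],[0,0.0008,-0.0026],0],
    [[2.75,0,0],[0,0.0008,-0.0026],0],
    [[2.75,0,0],[0,0.0008,-0.0026],0],
    [[2.75,0,0],[0,0.0008,-0.0026],0],
    [[0,0,0],[0,0,0],0],
  ],
)

```text
time: 15.85
ee_pos: [0.4589, 0.0263, 0.0618]
tcp_rot: [-168.9, -0.0, 86.0]
wrist_force: [-2.7, 0.3, 5.9]
opening: 0.0089
grasp_force: 60.1
```

Request:
servo_tool(
  moves=[
    [[0,0,0],[0,-0.007,0],0],
    [[0,0,0],[0,-0.008,0],0],
    [[0,0,0],[0,-0.008,-0.001],0],
    [[0,0,0],[0,-0.005,-0.01],0],
    [[0,0,0],[0,-0.006,-0.03],0],
    [[0,0,0],[0,-0.007,-0.035],0],
    [[-5.5,0,0],[0,-0.006,-0.03],0],
    [[-5.5,0,0],[0,0,-0.01],0],
    [[0,0,0],[0,0,0],0],
  ],
)

```text
time: 16.75
ee_pos: [0.433, 0.0282, 0.1881]
tcp_rot: [179.5, -0.1, 86.0]
wrist_force: [0.6, -0.2, -2.2]
opening: 0.0085
grasp_force: 59.3
```

```bash
python3 - <<'E'
from h import *
o=get_obs();print(np.round(o["q"],1),o["ee_pos"],o["tcp_rot"],o["opening"],o["wrist_force"])
im,d,c=snap("wrist","w3.png"); W=cloud("wrist",d,c); grips(im,W); marks(["worn_1"],"wrist",c)
E
```

```text
[  3.7 -12.1 -10.9  90.7  -0.   97.7] [0.43304165 0.02820083 0.18805603] [ 1.79503521e+02 -5.68205112e-02  8.60184467e+01] 0.008459042369367328 [ 0.64122026 -0.24768969 -2.16646631]
('red', [0.4332, 0.0276], np.float64(0.2161), [39.4, 9.4], 86.6, 1934)
wrist worn_1 [([0.4364, 0.0302, 0.1704], 0.98)]
```

View pics/w3.png

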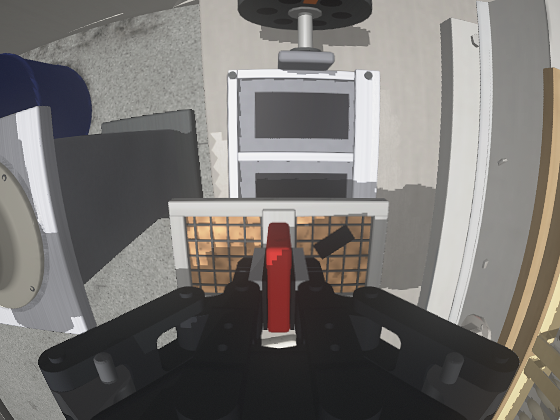

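The wrist view shows the worn screen held flat by its red grip at px (278,275), and the middle nest empty. The orange mark is still up. I carry it to the tray.

Request:
servo_tool(
  moves=[
    [[0,0,0],[-0.0417,0.0037,0],0],
    [[0,0,0],[-0.0417,0.0037,0],0],
    [[0,0,0],[-0.0417,0.0037,0],0],
    [[0,0,0],[-0.0417,0.0037,0],0],
    [[0,0,0],[-0.0417,0.0037,0],0],
    [[0,0,0],[-0.0417,0.0037,0],0],
    [[0,0,0],[-0.0417,0.0037,0],0],
    [[0,0,0],[-0.0417,0.0037,0],0],
    [[0,0,0.8],[-0.0417,0.0037,0],0],
    [[0,0,0.9],[0,0,0.04],0],
    [[0,0,0],[0,0,0.04],0],
    [[0,0,0],[0,0,0],0],
  ],
)

```text
time: 18.05
ee_pos: [0.4372, -0.3468, 0.0963]
tcp_rot: [-179.3, -0.5, 84.3]
wrist_force: [-1.0, 0.4, -2.4]
opening: 0.0089
grasp_force: 59.1
```

```bash
python3 - <<'E'
from h import *
o=get_obs();print(o["ee_pos"],o["tcp_rot"],o["opening"],o["grasp_force"])
im,d,c=snap("wrist"); W=cloud("wrist",d,c); grips(im,W)
im,d,c=snap("side"); marks(["tray","worn_1"],"side",c)
E
```

```text
[ 0.43716169 -0.34675931  0.09625486] [-179.31088747   -0.45746151   84.25089595] 0.0088573316450741 59.12969470024109
('red', [0.4054, -0.1896], np.float64(0.0188), [10.2, 9.7], 78.9, 146)
('red', [0.4378, -0.3473], np.float64(0.1242), [39.7, 9.8], 83.5, 1953)
side tray [([0.4402, -0.3467, -0.0003], 0.8), ([0.4362, -0.3456, 0.0838], 0.55)]
side worn_1 [([0.438, -0.3423, 0.087], 0.56), ([0.6475, 0.4662, 0.0006], 0.54)]
```

Request:
servo_tool(
  moves=[
    [[0,0,0],[0,0.002,0.03],0],
    [[0,0,0],[0,0,0.02],0],
    [[0,0,0],[0,0,0],0],
    [[0,0,0],[0,0,0],0],
  ],
)

```text
time: 18.65
ee_pos: [0.443, -0.3492, 0.0562]
tcp_rot: [179.9, 0.1, 84.3]
wrist_force: [-0.2, 0.6, -0.7]
opening: 0.0094
grasp_force: 59.2
```

Request:
servo_tool(
  moves=[
    [[0,0,0],[0,-0.002,0.02],0],
    [[0,0,0],[0,0,0.014],0],
    [[0,0,0],[0,0,0],0],
    [[0,0,0],[0,0,0],40],
    [[0,0,0],[0,0,0],40],
    [[0,0,0],[0,0,0],40],
    [[0,0,0],[0,0,-0.03],40],
    [[0,0,0],[0,0,-0.04],40],
    [[0,0,0],[0,0,-0.05],40],
    [[0,0,0],[0,0,-0.05],40],
    [[0,0,0],[0,0,0],40],
  ],
)

```text
time: 19.75
ee_pos: [0.4421, -0.3501, 0.1984]
tcp_rot: [179.5, 0.3, 84.3]
wrist_force: [-1.1, 0.4, -0.0]
opening: 0.034
grasp_force: 0.0
```

```bash
python3 - <<'E'
from h import *
o=get_obs();print(o["ee_pos"],o["tcp_rot"],o["opening"],o["grasp_force"])
im,d,c=snap("wrist"); W=cloud("wrist",d,c); grips(im,W)
im,d,c=snap("side"); marks(["tray","worn_1","screen_1","wheel_mark","wheel_hub"],"side",c)
im,d,c=snap("scene","s2.png"); marks(["screen_1"],"scene",c); grips(im,cloud("scene",d,c))
E
```

```text
[ 0.44213555 -0.3501043   0.19835109] [179.46655472   0.34137465  84.29861191] 0.03399983595130221 0.0
side tray [([0.4382, -0.3465, -0.0003], 0.74)]
side worn_1 [([0.4429, -0.3491, 0.0054], 0.93)]
side screen_1 [([0.6488, 0.4646, -0.0019], 0.72), ([0.4293, 0.3252, 0.0031], 0.65), ([0.6101, 0.3312, 0.0067], 0.6)]
side wheel_mark []
side wheel_hub []
scene screen_1 [([0.6043, 0.3371, 0.002], 0.73), ([0.433, 0.326, 0.0026], 0.65)]
```

Request:
servo_tool(
  moves=[
    [[0,0,0],[0.02,-0.002,-0.03],40],
    [[0,0,0],[0.048,-0.0056,-0.02],40],
    [[0,0,0],[0.048,-0.0056,0],40],
    [[0,0,0],[0.048,-0.0056,0],40],
    [[0,0,0],[0.048,-0.0056,0],40],
    [[0,0,0],[0.048,-0.0056,0],40],
    [[0,0,0],[0.048,-0.0056,0],40],
    [[0,0,0],[0.048,-0.0056,0],40],
    [[0,0,0],[0.048,-0.0056,0],40],
    [[0,0,0],[0.048,-0.0056,0],40],
    [[0,0,0],[0.048,-0.0056,0],40],
    [[0,0,0],[0.048,-0.0056,0],40],
  ],
)

```text
time: 21.4
ee_pos: [0.4309, 0.2028, 0.2391]
tcp_rot: [180.0, 0.0, 84.3]
wrist_force: [1.4, -0.6, 1.0]
opening: 0.0342
grasp_force: 0.0
```

Request:
servo_tool(
  moves=[
    [[0,0,0],[0.048,-0.0056,0],40],
    [[0,0,0],[0.048,-0.0056,0],40],
    [[0,0,0],[0.028,-0.004,0],40],
    [[0,0,0],[0,0,0],40],
    [[0,0,0],[0,0,0],40],
    [[0,0,0],[0,0,0],40],
  ],
)

```text
time: 22.0
ee_pos: [0.4287, 0.3249, 0.2392]
tcp_rot: [-180.0, 0.0, 84.3]
wrist_force: [0.3, -0.3, 0.1]
opening: 0.0341
grasp_force: 0.0
```

```bash
python3 - <<'E'
from h import *
o=get_obs();print(np.round(o["q"],1),o["ee_pos"],o["tcp_rot"],o["opening"])
im,d,c=snap("wrist","w4.png"); W=cloud("wrist",d,c); grips(im,W); marks(["screen_1"],"wrist",c)
E
```

```text
[ 37.2   3.5   9.4  95.9  -0.  132.9] [0.42872675 0.32488448 0.23924245] [-1.79989189e+02  2.50558202e-02  8.42638219e+01] 0.034077341933079666
('blue', [0.6074, 0.3326], np.float64(0.0463), [9.7, 37.1], 91.0, 215)
('blue', [0.4302, 0.3259], np.float64(0.0462), [37.7, 8.4], 84.4, 292)
wrist screen_1 [([0.4315, 0.3252, 0.001], 0.93), ([0.6048, 0.3324, -0.003], 0.79)]
```

Request:
servo_tool(
  moves=[
    [[0,0,0],[0.001,0.0014,0.045],40],
    [[0,0,0],[0,0,0.045],40],
    [[0,0,0],[0,0,0.045],40],
    [[0,0,0],[0,0,0.045],40],
    [[0,0,0],[0,0,0.025],40],
    [[0,0,0],[0,0,0.014],40],
    [[0,0,0],[0,0,0],40],
    [[0,0,0],[0,0,0],0],
    [[0,0,0],[0,0,0],0],
    [[0,0,0],[0,0,0],0],
    [[0,0,0],[0,0,0],0],
    [[0,0,0],[0,0,0],0],
  ],
  force=80,
)

```text
time: 23.3
ee_pos: [0.4313, 0.3273, 0.0226]
tcp_rot: [179.8, -0.1, 84.3]
wrist_force: [0.1, -2.6, 6.8]
opening: 0.0086
grasp_force: 80.1
```

Request:
servo_tool(
  moves=[
    [[0,0,0],[0,0,-0.03],0],
    [[0,0,0],[0,0,-0.04],0],
    [[0,0,0],[0,0,-0.045],0],
    [[0,0,0],[0,0,-0.045],0],
    [[0,0,0],[0,0,-0.03],0],
    [[0,0,0],[0,0,0],0],
    [[0,0,0],[0,0,0],0],
  ],
)

```text
time: 24.0
ee_pos: [0.4305, 0.3268, 0.2109]
tcp_rot: [179.9, -0.1, 84.3]
wrist_force: [-0.6, -0.6, -2.4]
opening: 0.0084
grasp_force: 79.0
```

```bash
python3 - <<'E'
from h import *
o=get_obs();print(np.round(o["q"],1),o["ee_pos"],o["tcp_rot"],o["opening"],o["grasp_force"])
im,d,c=snap("wrist","w5.png"); W=cloud("wrist",d,c); grips(im,W)
E
```

```text
[ 37.2   3.2   5.9  92.6   0.  132.9] [0.43047367 0.32683423 0.21089985] [ 1.79932191e+02 -6.50711593e-02  8.43045778e+01] 0.008429674931524557 79.04818296432495
('blue', [0.607, 0.3328], np.float64(0.0465), [9.2, 37.4], 93.7, 246)
('blue', [0.4308, 0.3254], np.float64(0.2341), [39.6, 9.3], 84.3, 1690)
```

Request:
servo_tool(
  moves=[
    [[0,0,0],[-0.042,0.0054,0],0],
    [[0,0,0],[-0.042,0.0054,0],0],
    [[0,0,0],[-0.042,0.0054,0],0],
    [[0,0,0],[-0.042,0.0054,0],0],
    [[0,0,0],[-0.042,0.0054,0],0],
    [[0,0,0],[-0.042,0.0054,0],0],
    [[0,0,-1.7],[-0.042,0.0054,0],0],
    [[5.5,0,0],[0,0,0.02],0],
    [[5.5,0,0],[0,0,0.02],0],
    [[0,0,0],[0,0,0],0],
    [[0,0,0],[0,0,0],0],
    [[0,0,0],[0,0,0],0],
  ],
)

```text
time: 25.25
ee_pos: [0.4366, 0.0307, 0.1712]
tcp_rot: [-169.1, -0.0, 86.0]
wrist_force: [-0.1, 0.4, -0.9]
opening: 0.0087
grasp_force: 78.8
```

```bash
cat > fit.py <<'E'
from h import *
import sys
from scipy.spatial.transform import Rotation as R
N={1:(.4612,.1017),2:(.456,.0279),3:(.4508,-.0459)}[int(sys.argv[1])]; off=float(sys.argv[2]); lat=float(sys.argv[3])
o=get_obs();print(o["ee_pos"],o["tcp_rot"],o["opening"],o["grasp_force"],np.round(o["wrist_force"],1))
Rt=R.from_euler("xyz",o["tcp_rot"],degrees=True).as_matrix()
S=R.from_euler("z",-4.0,degrees=True).as_matrix(); L=lambda p:S.T@(np.array(p)-[*N,.036])*1000
T=np.array(o["ee_pos"]); C=T+Rt@[lat,0,off]
print("tilt",np.degrees(np.arcsin(-Rt[2,1])),"yawerr",np.degrees(np.arctan2(Rt[1,1],Rt[0,1]))+4)
print("local C",L(C),"far",L(C+Rt@[0,.055,0]),"near",L(C-Rt@[0,.055,0]))
if len(sys.argv)>4:
    im,d,c=snap("wrist",sys.argv[4]); W=cloud("wrist",d,c)
    for g in grips(im,W): print("  local",L([*g[1],g[2]]))
E
python3 fit.py 2 .0206 -.0011 w6.png
```

```text
[0.43659686 0.03066623 0.17119389] [-1.69148082e+02 -4.72655996e-03  8.60331573e+01] 0.008747136666049185 78.81705164909363 [-0.1  0.4 -0.9]
tilt 10.851918313307898 yawerr 0.03406338700160738
local C [-23.42659202   0.30542576 114.96219027] far [ 30.58983634   0.33753952 104.60726697] near [-77.44302037   0.27331201 125.31711356]
('blue', [0.4412, 0.0293], np.float64(0.1941), [38.5, 9.6], 86.8, 1694)
  local [-14.86160701   0.36419386 158.1       ]
```

Request:
servo_tool(
  moves=[
    [[0,0,0],[0,0.0056,0.0292],0],
    [[0,0,0],[0,0.0056,0.0292],0],
    [[0,0,0],[0,0.0044,0.0232],0],
    [[0,0,0],[0,0.0028,0.015],0],
    [[0,0,0],[0,0,0],0],
    [[0,0,0],[0,0,0],0],
    [[0,0,0],[0,0,0],0],
  ],
)

```text
time: 26.0
ee_pos: [0.4371, 0.0306, 0.0736]
tcp_rot: [-169.1, -0.0, 86.0]
wrist_force: [-0.4, -0.1, -1.6]
opening: 0.0085
grasp_force: 78.8
```

```bash
python3 fit.py 2 .0206 -.0011 w7.png
```

```text
[0.4371183  0.03055057 0.0736336 ] [-1.69148511e+02 -1.79093548e-02  8.60113956e+01] 0.008456688287602585 78.83124232292175 [-0.4 -0.1 -1.6]
tilt 10.851488103675774 yawerr 0.014828662644554846
local C [-22.89861833   0.23254539  17.40161366] far [31.11789551  0.24652535  7.04709595] near [-76.91513217   0.21856543  27.75613138]
('blue', [0.4417, 0.0284], np.float64(0.0967), [40.1, 9.7], 86.4, 1716)
  local [-14.30004416  -0.49873555  60.7       ]
```

View pics/w7.png

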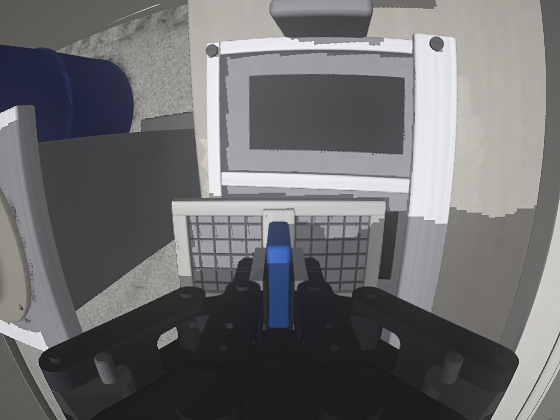

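The wrist view shows the screen tilted, its far edge just short of the lip at px (385,250) and clear of the rib at px (310,183). I slide it under the lip.

Request:
servo_tool(
  moves=[
    [[0,0,0],[0,0.006,0],0],
    [[0,0,0],[0,0.006,0],0],
    [[0,0,0],[0,0.006,0.0005],0],
    [[0,0,0],[0,0.0055,0.0005],0],
    [[0,0,0],[0,0,0],0],
    [[0,0,0],[0,0,0],0],
  ],
)

```text
time: 26.65
ee_pos: [0.4594, 0.0288, 0.0666]
tcp_rot: [-169.0, 0.0, 86.0]
wrist_force: [0.4, 0.3, -1.3]
opening: 0.0084
grasp_force: 79.1
```

```bash
python3 fit.py 2 .0206 -.0011 w8.png
```

```text
[0.45937343 0.02879981 0.06655342] [-1.6900188e+02  2.9492311e-04  8.5994092e+01] 0.008428352010080874 79.14372682571411 [ 0.4  0.3 -1.3]
tilt 10.998119956078087 yawerr -0.005965345394152166
local C [-0.62766744  0.03324179 10.33177271] far [ 5.33621717e+01  2.76206410e-02 -1.60950479e-01] near [-5.46175066e+01  3.88629364e-02  2.08244959e+01]
('blue', [0.4641, 0.0268], np.float64(0.0895), [39.4, 9.5], 86.6, 1711)
  local [ 8.15700093 -0.53229302 53.5       ]
```

Request:
servo_tool(
  moves=[
    [[-2.75,0,0],[0,-0.0005,0.0026],0],
    [[-2.75,0,0],[0,-0.0006,0.0026],0],
    [[-2.75,0,0],[0,-0.0006,0.0026],0],
    [[-2.75,0,0],[0,-0.0006,0.0026],0],
    [[0,0,0],[0,0,0],0],
    [[0,0,0],[0,0,0],0],
  ],
)

```text
time: 27.3
ee_pos: [0.4551, 0.0291, 0.0567]
tcp_rot: [-180.0, -0.0, 86.0]
wrist_force: [0.6, 0.2, -3.1]
opening: 0.0088
grasp_force: 79.0
```

```bash
python3 fit.py 2 .0206 -.0011 w9.png
```

```text
[0.45514741 0.0291032  0.05671272] [-1.79960082e+02 -4.14770261e-03  8.60059390e+01] 0.008765394204916212 78.96941184997559 [ 0.6  0.2 -3.1]
tilt 0.03991786589958966 yawerr 0.005941860119780706
local C [-0.9486799   0.04228403  0.11264433] far [5.40513065e+01 4.79878051e-02 7.43259335e-02] near [-5.59486663e+01  3.65802553e-02  1.50962728e-01]
('blue', [0.4554, 0.0277], np.float64(0.0799), [39.1, 8.9], 85.9, 1667)
  local [-0.58458714 -0.24136669 43.9       ]
```

Request:
servo_tool(
  moves=[
    [[0,0,0],[0,0,0],40],
    [[0,0,0],[0,0,0],40],
    [[0,0,0],[0,0,0],40],
    [[0,0,0],[0,0,-0.03],40],
    [[0,0,0],[0,0,-0.05],40],
    [[0,0,0],[0,0,-0.05],40],
    [[0,0,0],[0,0,-0.05],40],
    [[0,0,0],[0.0433,-0.003,0],40],
    [[0,0,0],[0.0433,-0.003,0],40],
    [[0,0,0],[0.0433,-0.003,0],40],
    [[0,0,0],[0.0433,-0.003,0],40],
    [[0,0,0],[0.0433,-0.003,0],40],
  ],
)

```text
time: 28.55
ee_pos: [0.4556, 0.248, 0.2365]
tcp_rot: [180.0, 0.0, 86.0]
wrist_force: [1.1, 0.4, 0.1]
opening: 0.0339
grasp_force: 0.0
```

Request:
servo_tool(
  moves=[
    [[0,0,0],[0.0433,-0.003,0],40],
    [[0,0,0],[0.0433,-0.003,0],40],
    [[0,0,0],[0.0027,0.0379,0],40],
    [[0,0,0],[0.0027,0.0379,0],40],
    [[0,0,0],[0.0027,0.0379,0],40],
    [[0,0,0],[0.0027,0.0379,0],40],
    [[0,0,-7],[0,0,0],40],
    [[0,0,0],[0,0,0],40],
    [[0,0,0],[0,0,0],40],
  ],
)

```text
time: 29.45
ee_pos: [0.6076, 0.3332, 0.2365]
tcp_rot: [-180.0, 0.0, 92.8]
wrist_force: [-0.5, -0.4, 0.2]
opening: 0.0339
grasp_force: 0.0
```

```bash
python3 - <<'E'
from h import *
o=get_obs();print(np.round(o["q"],1),o["ee_pos"],o["tcp_rot"],o["opening"])
im,d,c=snap("wrist","w10.png"); W=cloud("wrist",d,c); grips(im,W); marks(["screen_1"],"wrist",c)
im,d,c=snap("side"); marks(["screen_1","wheel_mark","wheel_hub"],"side",c);grips(im,cloud("side",d,c))
E
```

```text
[ 28.7  26.9  37.5 100.6   0.  115.9] [0.60759475 0.33315949 0.23648326] [-1.79979098e+02  6.68194871e-03  9.28288299e+01] 0.03385434434752071
('blue', [0.6078, 0.3326], np.float64(0.0461), [8.3, 37.2], 92.9, 284)
wrist screen_1 [([0.607, 0.3312, 0.0019], 0.81), ([0.4572, 0.0258, 0.0346], 0.45)]
side screen_1 [([0.4561, 0.0256, 0.0364], 0.77), ([0.6084, 0.3324, 0.0058], 0.57)]
side wheel_mark [([0.4667, 0.1992, 0.1195], 0.7)]
side wheel_hub [([0.4682, 0.1971, 0.0682], 0.58)]
('blue', [-0.3471, 0.095], np.float64(0.0741), [114.6, 17.0], 35.6, 61)
```

Request:
servo_tool(
  moves=[
    [[0,0,0],[0,0,0.045],40],
    [[0,0,0],[0,0,0.045],40],
    [[0,0,0],[0,0,0.045],40],
    [[0,0,0],[0,0,0.045],40],
    [[0,0,0],[0,0,0.025],40],
    [[0,0,0],[0,0,0.011],40],
    [[0,0,0],[0,0,0],40],
    [[0,0,0],[0,0,0],0],
    [[0,0,0],[0,0,0],0],
    [[0,0,0],[0,0,0],0],
    [[0,0,0],[0,0,0],0],
    [[0,0,0],[0,0,0],0],
  ],
  force=80,
)

```text
time: 30.95
ee_pos: [0.6091, 0.3338, 0.0233]
tcp_rot: [179.8, -0.1, 93.0]
wrist_force: [-0.5, -1.0, 6.7]
opening: 0.0085
grasp_force: 80.8
```

Request:
servo_tool(
  moves=[
    [[0,0,0],[0,0,-0.03],0],
    [[0,0,0],[0,0,-0.04],0],
    [[0,0,0],[0,0,-0.045],0],
    [[0,0,0],[0,0,-0.045],0],
    [[0,0,0],[0,0,-0.03],0],
    [[0,0,0],[0,0,0],0],
    [[0,0,0],[0,0,0],0],
  ],
)

```text
time: 31.65
ee_pos: [0.6082, 0.3333, 0.2115]
tcp_rot: [179.9, -0.1, 93.0]
wrist_force: [0.2, -0.1, -0.9]
opening: 0.0081
grasp_force: 79.8
```

```bash
python3 - <<'E'
from h import *
o=get_obs();print(np.round(o["q"],1),o["ee_pos"],o["tcp_rot"],o["opening"],o["grasp_force"])
im,d,c=snap("wrist","w11.png"); W=cloud("wrist",d,c); grips(im,W)
E
```

```text
[ 28.7  25.8  33.2  97.3   0.  115.7] [0.60823937 0.33330642 0.21154115] [ 1.79889814e+02 -5.41187066e-02  9.29971855e+01] 0.008142443248718415 79.752037525177
('blue', [0.6084, 0.3317], np.float64(0.234), [9.2, 39.3], 92.3, 1683)
```

Request:
servo_tool(
  moves=[
    [[0,0,7],[0,0,0],0],
    [[0,0,0],[-0.0031,-0.044,0],0],
    [[0,0,0],[-0.0031,-0.044,0],0],
    [[0,0,0],[-0.0031,-0.044,0],0],
    [[0,0,0],[-0.0031,-0.044,0],0],
    [[0,0,0],[-0.0418,0.0029,0],0],
    [[0,0,0],[-0.0418,0.0029,0],0],
    [[0,0,0],[-0.0418,0.0029,0],0],
    [[0,0,0],[-0.0418,0.0029,0],0],
    [[0,0,0],[-0.0418,0.0029,0],0],
    [[0,0,0],[-0.0418,0.0029,0],0],
    [[0,0,0],[-0.0418,0.0029,0],0],
  ],
)

```text
time: 32.9
ee_pos: [0.4302, 0.0381, 0.209]
tcp_rot: [-179.9, 0.0, 86.0]
wrist_force: [1.6, 0.1, -0.5]
opening: 0.0084
grasp_force: 79.6
```

Request:
servo_tool(
  moves=[
    [[0,0,0],[-0.0418,0.0029,0],0],
    [[0,0,0],[-0.0418,0.0029,0],0],
    [[5.5,0,0],[0,0,0.02],0],
    [[5.5,0,0],[0,0,0.02],0],
    [[0,0,0],[0,0,0],0],
    [[0,0,0],[0,0,0],0],
    [[0,0,0],[0,0,0],0],
  ],
)

```text
time: 33.6
ee_pos: [0.4292, -0.0437, 0.1715]
tcp_rot: [-169.2, 0.0, 86.0]
wrist_force: [0.3, -0.1, -1.2]
opening: 0.0083
grasp_force: 79.4
```

```bash
python3 fit.py 3 .0213 -.0011 w12.png
```

```text
[ 0.42918843 -0.04369969  0.17149032] [-1.69158609e+02  2.27010289e-03  8.60328299e+01] 0.008305735570861944 79.41741228103638 [ 0.3 -0.1 -1.2]
tilt 10.841390801180712 yawerr 0.03239516556966304
local C [-25.71811625  -0.41572227 114.5705377 ] far [ 28.30021472  -0.38518018 104.22553954] near [-79.73644721  -0.44626436 124.91553585]
('blue', [0.4552, 0.0245], np.float64(0.0802), [38.8, 5.5], 85.1, 374)
('blue', [0.4337, -0.0453], np.float64(0.1938), [39.0, 9.4], 86.7, 1640)
  local [-0.52157393 70.53543762 44.2       ]
  local [-17.10019914  -0.59429727 157.8       ]
```

Request:
servo_tool(
  moves=[
    [[0,0,0],[0.0003,0.0063,0.0292],0],
    [[0,0,0],[0,0.0063,0.0292],0],
    [[0,0,0],[0,0.0052,0.0232],0],
    [[0,0,0],[0,0.0033,0.0145],0],
    [[0,0,0],[0,0,0],0],
    [[0,0,0],[0,0,0],0],
    [[0,0,0],[0,0,0],0],
  ],
)

```text
time: 34.35
ee_pos: [0.4324, -0.0439, 0.0739]
tcp_rot: [-169.1, 0.0, 86.0]
wrist_force: [0.7, -0.6, -0.3]
opening: 0.0082
grasp_force: 79.6
```

```bash
python3 fit.py 3 .0213 -.0011 w13.png
```

```text
[ 0.43241347 -0.04385938  0.07386368] [-1.69148132e+02  3.02755112e-03  8.60064564e+01] 0.008222667876531843 79.63816165924072 [ 0.7 -0.6 -0.3]
tilt 10.851868456864038 yawerr 0.005875985259053529
local C [-22.49412158  -0.3484832   16.94464468] far [31.52232505 -0.34294352  6.58976838] near [-76.5105682   -0.35402287  27.29952098]
('blue', [0.4538, 0.0246], np.float64(0.08), [38.7, 8.9], 86.3, 2011)
('blue', [0.4372, -0.0457], np.float64(0.0962), [39.0, 9.5], 87.5, 1626)
  local [-1.92513925 70.53753496 44.        ]
  local [-13.58082238  -0.74917523  60.2       ]
```

Request:
servo_tool(
  moves=[
    [[0,0,0],[0,0.006,0],0],
    [[0,0,0],[0,0.006,0],0],
    [[0,0,0],[0,0.006,0],0],
    [[0,0,0],[0,0.0055,0.0004],0],
    [[0,0,0],[0,0,0],0],
    [[0,0,0],[0,0,0],0],
  ],
)

```text
time: 35.0
ee_pos: [0.4547, -0.0454, 0.0673]
tcp_rot: [-169.0, -0.0, 86.0]
wrist_force: [0.0, 0.2, 0.4]
opening: 0.0081
grasp_force: 79.7
```

```bash
python3 fit.py 3 .0213 -.0011
```

```text
[ 0.45468557 -0.04541761  0.06727773] [-1.68982753e+02 -1.00490963e-03  8.60009338e+01] 0.008092165252730998 79.70769166946411 [0.  0.2 0.4]
tilt 11.017247127718651 yawerr 0.001129418395219961
local C [-0.22805241 -0.34744412 10.37027482] far [53.75828118 -0.34637993 -0.14047133] near [-54.214386    -0.3485083   20.88102096]
```

Request:
servo_tool(
  moves=[
    [[-2.75,0,0],[0,-0.0006,0.0026],0],
    [[-2.75,0,0],[0,-0.0006,0.0026],0],
    [[-2.75,0,0],[0,-0.0007,0.0026],0],
    [[-2.75,0,0],[0,-0.0007,0.0026],0],
    [[0,0,0],[0,0,0],0],
    [[0,0,0],[0,0,0],0],
  ],
)

```text
time: 35.6
ee_pos: [0.4504, -0.0451, 0.0577]
tcp_rot: [-180.0, -0.0, 86.0]
wrist_force: [0.1, 0.5, -1.3]
opening: 0.0081
grasp_force: 79.6
```

```bash
python3 fit.py 3 .0213 -.0011 w14.png
```

```text
[ 0.45040414 -0.04513632  0.05766566] [-1.79956146e+02 -1.81342469e-04  8.59981546e+01] 0.008110430916070919 79.61897492408752 [ 0.1  0.5 -1.3]
tilt 0.04385443756777324 yawerr -0.0018452562173276732
local C [-0.46450457 -0.36572107  0.36566671] far [54.53547929 -0.36749239  0.32356948] near [-55.46448843  -0.36394975   0.40776394]
('blue', [0.4536, 0.0245], np.float64(0.0799), [39.1, 9.3], 86.0, 2558)
('blue', [0.4506, -0.0463], np.float64(0.0803), [39.2, 8.9], 85.9, 1680)
  local [-2.11767641 70.42382726 43.9       ]
  local [-0.17161022 -0.41297691 44.3       ]
```

Request:
servo_tool(
  moves=[
    [[0,0,0],[0,0,0],40],
    [[0,0,0],[0,0,0],40],
    [[0,0,0],[0,0,0],40],
    [[0,0,0],[0,0,-0.03],40],
    [[0,0,0],[0,-0.01,-0.05],40],
    [[0,0,0],[0,-0.01,-0.05],40],
    [[0,0,0],[0,-0.01,-0.05],40],
    [[0,0,0],[0,0,0],40],
    [[0,0,0],[0,0,0],40],
    [[0,0,0],[0,0,0],40],
  ],
)

```text
time: 36.65
ee_pos: [0.4213, -0.0431, 0.2334]
tcp_rot: [-179.9, -0.0, 86.0]
wrist_force: [0.3, -0.7, -0.1]
opening: 0.0341
grasp_force: 0.0
```

```bash
python3 fit.py 2 .0213 -.0011 w15.png; python3 - <<'E'
from h import *
im,d,c=snap("wrist");W=cloud("wrist",d,c)
x,y,z=W[...,0],W[...,1],W[...,2]
for n,N in ((2,(.456,.0279)),(3,(.4508,-.0459))):
    a=np.radians(-4); X=(x-N[0])*np.cos(a)+(y-N[1])*np.sin(a); Y=-(x-N[0])*np.sin(a)+(y-N[1])*np.cos(a)
    for lo,hi in ((-.052,-.048),(-.04,-.03),(.03,.04)):
        k=(X>lo)&(X<hi)&(abs(Y)<.028); print(n,lo,k.sum(),np.percentile(z[k],[50,90]))
im,d,c=snap("side"); marks(["screen_1","worn_1","wheel_mark","wheel_hub","lab_timer"],"side",c)
E
```

```text
[ 0.42129591 -0.04309055  0.23337925] [-1.79905315e+02 -3.00457002e-03  8.60000471e+01] 0.034078042440137665 0.0 [ 0.3 -0.7 -0.1]
tilt 0.0946846744213636 yawerr 5.209364106750769e-05
local C [-29.70269635 -74.33733954 176.07921666] far [ 25.29722855 -74.33728954 175.98832594] near [-84.70262125 -74.33738955 176.17010738]
('blue', [0.4538, 0.0245], np.float64(0.08), [37.7, 8.4], 86.3, 354)
('blue', [0.4517, -0.035], np.float64(0.0799), [15.3, 7.6], 87.1, 139)
  local [-1.9574689  -3.54518201 44.        ]
  local [  0.09815678 -63.0467316   43.9       ]
2 -0.052 226 [0.04239847 0.0436558 ]
2 -0.04 486 [0.03926202 0.04270283]
2 0.03 500 [0.03929944 0.04258414]
3 -0.052 2188 [0.30376412 0.32943346]
3 -0.04 4009 [0.32050834 0.33137657]
3 0.03 1416 [0.32216446 0.33359401]
side screen_1 [([0.4498, -0.0486, 0.0382], 0.75), ([0.4547, 0.0258, 0.0363], 0.52)]
side worn_1 [([0.4402, -0.3461, 0.0068], 0.58)]
side wheel_mark [([0.4704, 0.1986, 0.1166], 0.98), ([0.4511, -0.0461, 0.0351], 0.43)]
side wheel_hub []
side lab_timer [([0.419, -0.1893, -0.0008], 0.81), ([0.4566, 0.1029, 0.037], 0.65)]
```

View pics/w15.png

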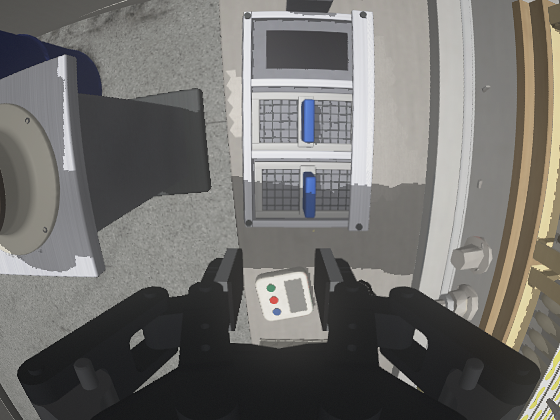

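The wrist view shows both new screens lying flat in the middle nest (px 307,120) and the right nest (px 308,193), with the timer undisturbed. I do one last height check, then hand in.

```bash
python3 - <<'E'
from h import *
ok=True
im,d,c=snap("wrist");W=cloud("wrist",d,c);x,y,z=W[...,0],W[...,1],W[...,2];a=np.radians(-4)
for n,N in ((2,(.456,.0279)),(3,(.4508,-.0459))):
    X=(x-N[0])*np.cos(a)+(y-N[1])*np.sin(a); Y=-(x-N[0])*np.sin(a)+(y-N[1])*np.cos(a)
    for lo,hi in ((-.052,-.048),(-.04,-.03),(.03,.04)):
        k=(X>lo)&(X<hi)&(abs(Y)<.028)&(z<.1); v=np.percentile(z[k],90); print(n,lo,k.sum(),v); ok&=bool(v<.046)
print(ok)
if ok: print(job_done())
E
```

```text
2 -0.052 214 0.043580521595016
2 -0.04 528 0.042593425223880224
2 0.03 499 0.042810154127073605
3 -0.052 194 0.04374273070791018
3 -0.04 503 0.042707149453912685
3 0.03 471 0.042842964900881075
True
the job is handed in; nothing more can be done
None
```

I handed the job in at about 37 s on the robot clock, though no verdict came back: the mark measured 3–4° from the top, the one worn screen is in the tray, and both new screens lie flat in the middle and right nests.

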